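# Aim the webcam by setting the pan dial to its marker

### The arm

A 6-joint arm with a two-finger parallel gripper is mounted at the origin on a cart in front of the work surface, level with it; the furniture and walls round the work are solid. World frame = base frame: x ahead of the robot, y to its left, z up, the work surface at z = 0. Lengths are in mm, angles in rad, forces in N, time in s.
With the tool pointing down it reaches from about 350 to 775 mm from the base axis. Payload 7.3 kg.
Tool frame: the origin (TCP) lies between the finger pads; the fingertips stand 14 mm ahead of it and the grasp point (between the pads) lies 5 mm behind it; z points along the fingers, y is the line along which they close (so a half turn about z gives the same grasp; the last joint's range is limited). The gripper opens to 92 mm and grips with 3 to 60 N. Pads are 19 mm wide; open, the fingers measure 130 mm over their backs; the gripper's body (75 mm by 190 mm) begins 47 mm behind the grasp point.
Start: joints at [-1.37, 0.342, 1.524, -0, 1.275, -0.146], TCP at [178.465, -493.755, 240.741] pointing down, gripper open.
Joint ranges: [-2.53, 2.53], [-0.77, 2.02], [0.04, 2.7], [-1, 4.14], [0.28, 2.66], [-3.11, 3.11]. Speed limits (rad/s): [2.57, 2.57, 3.14, 3.14, 3.14, 3.14].

### API

Orientations are given as [roll, pitch, yaw] about the fixed x, y, z axes, in that order (R = Rz(yaw) Ry(pitch) Rx(roll)).
In Python, from plant import get_obs, cams, close_job gives the robot as it stands. The module is installed in compiled form; this text tells all that it offers.
- The arm moves only by the shell command python3 -m creep 'ROWS'. ROWS is JSON, a list of rows, each an object of numbers: "hand": the opening, from 0 (shut) to 1 (fully open); "tx", "ty", "tz": the shift along the tool's x, y, z in m; "spin": the turn about the tool's z in degrees. In form: [{"hand": .., "tx": .., "ty": .., "tz": .., "spin": ..}, ...]. A call has 1 to 5 rows; each row shifts and turns the commanded pose from where the row before left it, along the tool's axes as they then stand; what a row does not reach is not made up. A row lasts 1/8 s, in which the tool goes at most 62.5 mm and 10.7 degrees, less where a joint would pass 70% of its speed; a pose out of reach is approached as far as the arm can. A call is refused whole if a number of a shift passes 0.0625 or a number of a turn 10.7, either way. A call with a gripper value outside its range is refused whole. The fingers move at their own pace and stop on an object; the grip force is fixed at half the most. Time passes only in rows, so rows that do not move let the fingers close. It gives the time, the measured TCP pose, the force, the opening and the grip force at its end, in the units of the state.
- get_obs(): the state, without advancing time (a new reading comes with each control period).
- cams.capture(name): name is "scene" or "side" or "wrist"; returns a dict with "color" (384x512x3 uint8, red, green, blue), "K" (3x3 intrinsics, pixels), "k1" (the pictures are not rectified: a ray, as slopes to the right and down, at radius r is drawn at 1 + k1 r^2 times it, then the intrinsics apply), "R" (3x3) and "t" (3): a world point X has camera coordinates R X + t. Camera axes: x right, y down, z forward; pixel columns grow to the right and rows downward; lengths in mm; the calibration is good to about 2 mm. A picture is of the moment at which its call begins. There is no depth.
- close_job(): hands the job in; it is judged then, once.
The state is a dict: "time": time; "joint_positions": joint angles; "dq": joint speeds; "tau": joint torques, N m; "tool_pos": TCP position; "tcp_rot": TCP orientation; "contact_force": force on the tool from outside, world axes, zero at the start; "moment": the same for the moment, N m; "grip_width": finger opening in mm; "finger_force": force on a finger pad.
Only numpy, scipy, OpenCV 4.12 (cv2) and the standard library are available. Lean on these libraries where they do the work, as an engineer would, in place of code of your own. Each camera call takes 0.05 s, during which the arm holds its last target. There are 200 camera calls.

### The job

Aim the webcam that stands on the pan stage: with the fingertips, gently push the dial round by its upright stud until the dial's index line lines up with the line on the marker clip, then move clear. Do not grip or lift anything: leave the webcam riding untouched on the dial, do not shift the marker clip, and leave the things round the stage alone.

Things in the scene. Friction and masses are not known exactly. Their poses are not given: they have to be found in the camera images.
- stage: pan stage fixed to the desk: round grey base 224 mm across, with a ring of white scale lines every 10 degrees, at 84 to 107 mm from the centre, its top 24 mm above the desk. Origin: centre of its underside, on the dial's axis; z up. The round aluminium dial (164 mm across, its top 32 mm above the desk) turns on it about the vertical axis through this origin
- dial (a joint): angle of the dial about the stage's vertical axis, rad, counter-clockwise from above positive. 0: the index line points along the stage's +x. It turns freely either way for more than a full turn, moves easily (about 2 N at the stud), has friction and no spring, so it stays where it is left
- index_end (a point): outer end of the dial's index line, the only line on the dial: black, 4 mm wide, 44 mm long, radial. This point is 84 mm from the axis and 32 mm above the desk
- stud_top (a point): centre of the top of the dial's steel push stud: upright round pin fixed to the dial on the far side of the axis from the index line (half a turn from it), 66 mm from the axis; shank 14 mm across, head 17 mm across, standing 47 mm above the dial's top (its top 79 mm above the desk)
- marker_clip (a joint): angle at which the marker clip is clamped on the scale ring, rad, counter-clockwise from above positive; 0 along the stage's +x. At the same value of joint dial the two lines meet. The clip is stiff
- target_line (a point): inner end of the black line (4 mm wide, radial) on the marker clip, a steel tab 22 mm wide clamped over the edge of the scale ring, at 86 to 120 mm from the axis, its top 28 mm above the desk. This point is 84 mm from the axis and 32 mm above the desk, where the index end must come
- webcam: loose grey webcam, 32 x 42 x 62 mm, standing upright at the centre of the dial and riding on it (up to 94 mm above the desk). Origin: centre of its underside, z up
- usb_hub: bystander: loose grey USB hub bar, 32 x 104 x 22 mm, lying behind the stage. Origin: centre of its underside
- weight: bystander: loose brass weight, 26 mm across, 30 mm tall, behind the stage. Origin: centre of its underside
- screwdriver: bystander: loose screwdriver, 176 mm long, 24 mm thick, lying to the left of the stage. Origin: centre of its underside
- hex_key: bystander: loose black hex key, 71 x 28 mm, 8 mm thick, lying to the left of the stage. Origin: centre of its underside
Not all that is in view belongs to the job. There is more than one size of the stage; the one meant has the size given above.

How it is judged:
By the outcome, as a careful person would: the job done as asked, in the order asked, and still so for the second after the job is handed in, with the robot touching nothing.
It also fails if it takes over 64 s, if anything falls off the work surface, if the arm or the gripper's body presses on something with over 40 N, if the wrist force passes 120 N, or if a joint passes its speed limit or range.

## Working session

There is one attempt and no reset: what is moved stays moved. The work goes in short steps, Python scripts to look and compute and a shell command to move; the robot and the scene stay as the last step left them, time stands still between calls to the robot, and variables do not carry over. Pictures are saved under pics/ and viewed, at most 10 in all, crops included, and the job is handed in when it is done.

```bash
mkdir -p pics
cat > h.py <<'E'
import numpy as np, cv2
from plant import get_obs, cams, close_job
def ray(c,u,v):
    K=c["K"]; p=np.array([(u-K[0][2])/K[0][0],(v-K[1][2])/K[1][1]]); q=p.copy()
    for _ in range(20): q=p/(1+c["k1"]*(q@q))
    R=np.array(c["R"]);t=np.array(c["t"])
    return -R.T@t, R.T@np.array([q[0],q[1],1])
def onz(c,u,v,z):
    o,d=ray(c,u,v); return o+d*(z-o[2])/d[2]
def proj(c,X):
    x=np.array(c["R"])@np.array(X)+np.array(c["t"]); q=x[:2]/x[2]; q=q*(1+c["k1"]*(q@q)); K=c["K"]
    return np.array([q[0]*K[0][0]+K[0][2],q[1]*K[1][1]+K[1][2]])
E
python3 - <<'E'
from h import *
import pickle
o=get_obs(); print(o["time"],o["tool_pos"],o["tcp_rot"],o["grip_width"])
D={n:cams.capture(n) for n in("scene","side")}
pickle.dump(D,open("c0.pkl","wb"))
for n,c in D.items(): cv2.imwrite(f"pics/{n}0.png",cv2.resize(c["color"][:,:,::-1],(800,600),interpolation=cv2.INTER_CUBIC)); print(n,-np.array(c["R"]).T@c["t"],c["k1"])
E
```

```text
0.0 [ 178.39052043 -493.35848992  240.02733102] [-3.14003111e+00 -2.20119702e-04  3.46807299e-01] 91.68388748116604
scene [-26.36867951 758.20373876 759.89928948] -0.17836331348161855
side [  419.17354507 -1066.77757834   689.50847938] -0.017873060546871152
```

View pics/scene0.png

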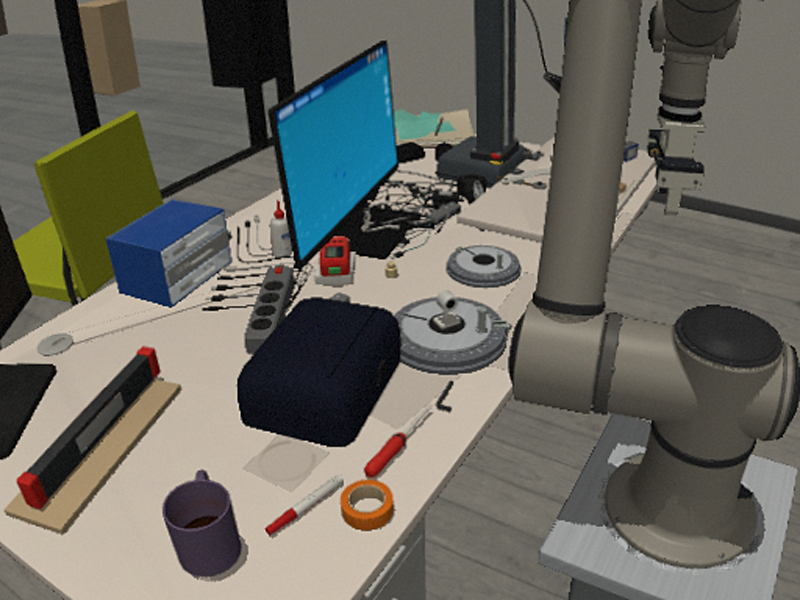

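View pics/side0.png

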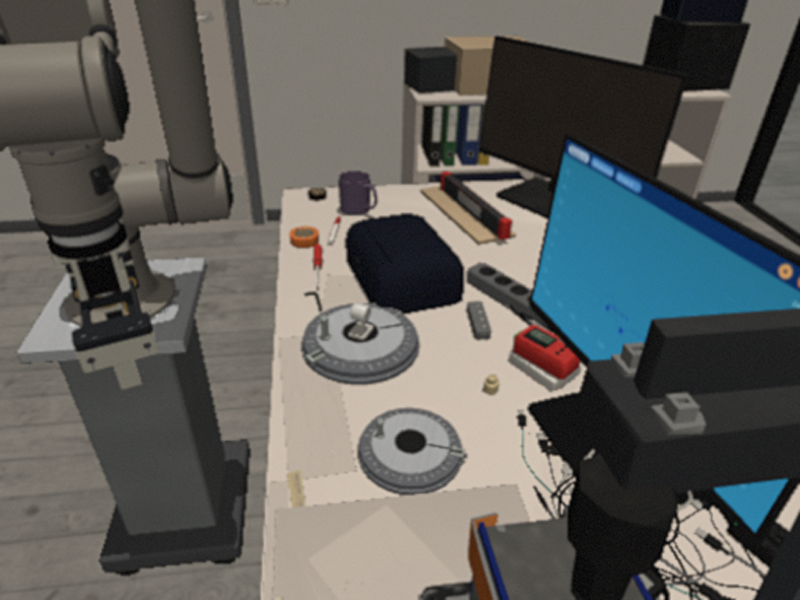

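The scene view shows two stages: one at (452,333) with a webcam on it, one at (484,265) that is bare. In the side view these are (360,341) and (410,450). The one with the webcam looks bigger and has the webcam, so it fits. I'll check its size and enlarge it.

Run:
```python
from h import *
import pickle
D=pickle.load(open("c0.pkl","rb"))
c=D["side"]
# base side-view extents (800x600 px -> /1.5625)
for nm,l,r in(("webcam stage",(302,345),(419,341)),("bare",(358,451),(464,451))):
    a=onz(c,l[0]/1.5625,l[1]/1.5625,24);b=onz(c,r[0]/1.5625,r[1]/1.5625,24); print(nm,a.round(),b.round(),np.linalg.norm(a-b))
im=c["color"][:,:,::-1]
A=cv2.resize(im[185:250,185:275],(800,578),interpolation=cv2.INTER_CUBIC)
cv2.imwrite("pics/crop_side.png",A)
im=D["scene"]["color"][:,:,::-1]
cv2.imwrite("pics/crop_scene.png",cv2.resize(im[180:245,245:335],(800,578),interpolation=cv2.INTER_CUBIC))
```

```text
webcam stage [ 376. -231.   24.] [ 590. -244.   24.] 214.41046689795658
bare [ 456. -490.   24.] [ 612. -509.   24.] 156.75028854911054
```

View pics/crop_side.png

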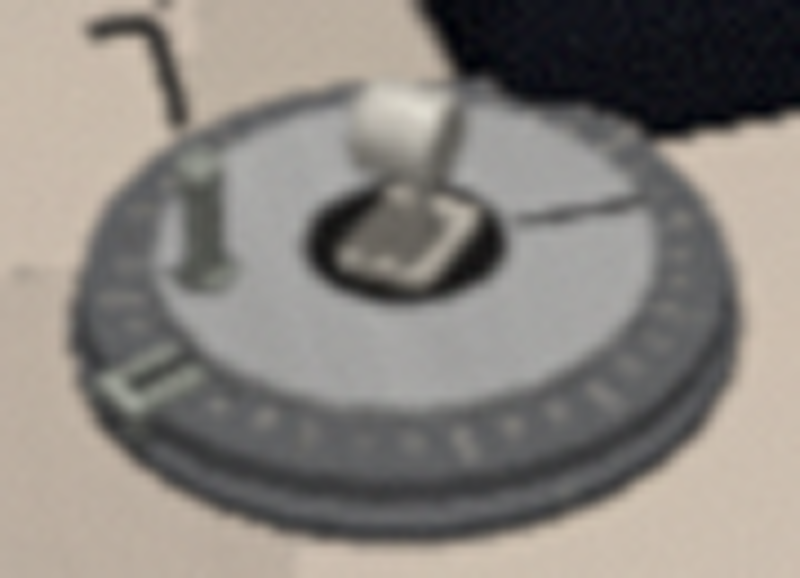

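View pics/crop_scene.png

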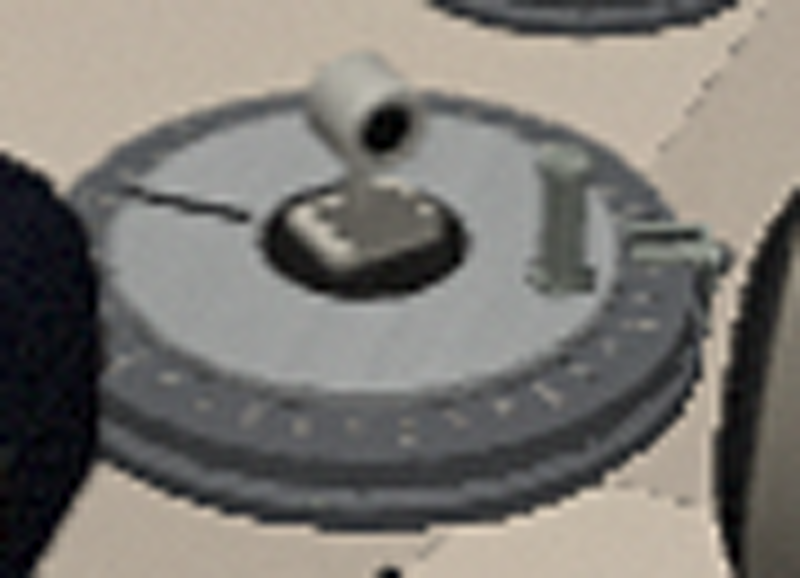

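The webcam stage is the bigger one (about 214–224 mm, against 157 mm for the bare one), so it is the one meant. In the side crop the index line runs (515,218)–(640,200), the stud top is at (198,160) and the clip line at (145,385)–(190,365). In the scene crop the index line runs (250,215)–(120,188), the stud top is at (562,158) and the clip is at (635,235)–(715,245).

Run:
```python
from h import *
import pickle
D=pickle.load(open("c0.pkl","rb"))
s=800/90
offs={"side":(185,185),"scene":(245,180)}
def P(n,u,v,z): return onz(D[n],u/s-.44+offs[n][0],v/s-.44+offs[n][1],z)
rim={"side":[(158,235),(165,300),(200,350),(280,392),(400,410),(520,392),(610,340),(655,260)],
"scene":[(108,235),(125,285),(180,335),(260,375),(360,392),(460,382),(560,340),(610,265),(200,125)]}
C={}
for n in rim:
    q=np.array([P(n,u,v,32)[:2] for u,v in rim[n]])
    A=np.c_[2*q,np.ones(len(q))]; x=np.linalg.lstsq(A,(q**2).sum(1),rcond=None)[0]
    r=np.sqrt(x[2]+x[:2]@x[:2]); print(n,"dial centre",x[:2].round(1),"r",r.round(1),(np.linalg.norm(q-x[:2],axis=1)-r).round(1)); C[n]=x[:2]
pts={"side":{"idx_in":(515,219,32),"idx_out":(640,200,32),"stud":(198,160,79),"clip_in":(190,365,28),"clip_out":(140,388,28)},
"scene":{"idx_in":(250,216,32),"idx_out":(120,188,32),"stud":(562,155,79),"clip_in":(632,236,28),"clip_out":(712,243,28)}}
for n in pts:
  for k,(u,v,z) in pts[n].items():
    d=P(n,u,v,z)[:2]; e=d-C[n]; print(n,k,d.round(),"r %.0f ang %.1f"%(np.hypot(*e),np.degrees(np.arctan2(e[1],e[0]))))
```

```text
side dial centre [ 482.7 -214.6] r 81.4 [ 0.2 -0.6  0.4  0.  -0.2  0.3 -0.4  0.2]
scene dial centre [ 482.5 -214.9] r 83.2 [-0.7 -2.2 -2.8  0.6  2.7  2.2  0.3 -3.6  3.1]
side idx_in [ 520. -203.] r 39 ang 17.3
side idx_out [ 563. -197.] r 82 ang 12.2
side stud [ 417. -223.] r 66 ang -172.7
side clip_in [ 411. -261.] r 86 ang -146.9
side clip_out [ 395. -271.] r 104 ang -147.3
scene idx_in [ 520. -207.] r 39 ang 11.3
scene idx_out [ 566. -202.] r 84 ang 9.1
scene stud [ 417. -221.] r 66 ang -174.4
scene clip_in [ 409. -261.] r 87 ang -147.6
scene clip_out [ 385. -270.] r 112 ang -150.5
```

```bash
python3 - <<'E'
from h import *
import pickle
D=pickle.load(open("c0.pkl","rb"))
for n,pp in {"side":[(350,255),(405,308),(462,295)],"scene":[(345,443),(398,372),(240,405)]}.items():
  for z in (0,60): print(n,"pouch z",z,[onz(D[n],u/1.5625,v/1.5625,z)[:2].round().tolist() for u,v in pp])
E
python3 -m creep '[{"tx":0.04,"ty":-0.024},{"tx":0.04,"ty":-0.024},{"tx":0.04,"ty":-0.024},{"tx":0.04,"ty":-0.024}]'
python3 -m creep '[{"tx":0.04,"ty":-0.024,"hand":0},{"tx":0.04,"ty":-0.024},{"tx":0.04,"ty":-0.024},{"tx":0.04,"ty":-0.024},{"tx":0}]'
```

```text
side pouch z 0 [[489.0, 128.0], [586.0, -103.0], [715.0, -68.0]]
side pouch z 60 [[483.0, 24.0], [571.0, -187.0], [689.0, -155.0]]
scene pouch z 0 [[483.0, 113.0], [505.0, -79.0], [686.0, 126.0]]
scene pouch z 60 [[443.0, 164.0], [463.0, -13.0], [630.0, 176.0]]invalid input at $[0]: expected keys hand, tx, ty, tz, spin
invalid input at $[0]: expected keys hand, tx, ty, tz, spin
```

```bash
python3 -m creep '[{"hand":1,"tx":0.04,"ty":-0.024,"tz":0,"spin":0},{"hand":1,"tx":0.04,"ty":-0.024,"tz":0,"spin":0},{"hand":1,"tx":0.04,"ty":-0.024,"tz":0,"spin":0},{"hand":1,"tx":0.04,"ty":-0.024,"tz":0,"spin":0}]'
python3 -m creep '[{"hand":0,"tx":0.04,"ty":-0.024,"tz":0,"spin":0},{"hand":0,"tx":0.04,"ty":-0.024,"tz":0,"spin":0},{"hand":0,"tx":0.04,"ty":-0.024,"tz":0,"spin":0},{"hand":0,"tx":0.04,"ty":-0.024,"tz":0,"spin":0}]'
```

```text
time: 0.6
tool_pos: [296.9, -347.7, 240.5]
tcp_rot: [-3.141, 0.0, 0.346]
contact_force: [0.7, -0.4, 0.7]
grip_width: 91.7
finger_force: 0.0
time: 1.1
tool_pos: [414.8, -203.0, 240.5]
tcp_rot: [-3.141, 0.0, 0.347]
contact_force: [0.1, -0.1, -1.7]
grip_width: 56.1
finger_force: 0.0
```

Now I'll spin to yaw ≈ -102° and look with the wrist camera.

```bash
python3 -m creep '[{"hand":0,"tx":0,"ty":0,"tz":0,"spin":10.2},{"hand":0,"tx":0,"ty":0,"tz":0,"spin":10.2},{"hand":0,"tx":0,"ty":0,"tz":0,"spin":10.2},{"hand":0,"tx":0,"ty":0,"tz":0,"spin":10.2}]'
python3 -m creep '[{"hand":0,"tx":0,"ty":0,"tz":0,"spin":10.2},{"hand":0,"tx":0,"ty":0,"tz":0,"spin":10.2},{"hand":0,"tx":0,"ty":0,"tz":0,"spin":10.2},{"hand":0,"tx":0,"ty":0,"tz":0,"spin":10.2}]'
python3 -m creep '[{"hand":0,"tx":0,"ty":0,"tz":0,"spin":10.2},{"hand":0,"tx":0,"ty":0,"tz":0,"spin":10.2},{"hand":0,"tx":0,"ty":0,"tz":0,"spin":10.2},{"hand":0,"tx":0,"ty":0,"tz":0,"spin":10.2},{"hand":0,"tx":0,"ty":0,"tz":0,"spin":0}]'
python3 - <<'E'
from h import *
import pickle
c=cams.capture("wrist"); pickle.dump(c,open("w1.pkl","wb")); print(get_obs()["joint_positions"].round(2) if hasattr(get_obs()["joint_positions"],"round") else get_obs()["joint_positions"])
print("stud px",proj(c,[417,-222,79]),"clip",proj(c,[411,-261,28]),"ctr",proj(c,[482.6,-214.7,32]))
cv2.imwrite("pics/w1.png",cv2.resize(c["color"][:,:,::-1],(800,600),interpolation=cv2.INTER_CUBIC))
E
```

```text
time: 1.6
tool_pos: [414.0, -204.2, 240.4]
tcp_rot: [-3.141, 0.001, -0.371]
contact_force: [0.3, 0.5, 0.2]
grip_width: 16.2
finger_force: 0.0
time: 2.1
tool_pos: [414.0, -204.3, 240.4]
tcp_rot: [3.141, 0.001, -1.083]
contact_force: [-0.2, -0.2, -0.1]
grip_width: 0.4
finger_force: 0.0
time: 2.72
tool_pos: [414.0, -204.3, 240.5]
tcp_rot: [3.141, 0.0, -1.788]
contact_force: [0.1, 0.2, -0.0]
grip_width: 0.0
finger_force: 0.0
[-0.62  0.23  1.69 -0.    1.23  2.73]
stud px [250.46695998 168.79240791] clip [248.97258489 125.39316718] ctr [198.00358731 178.64656845]
```

View pics/w1.png

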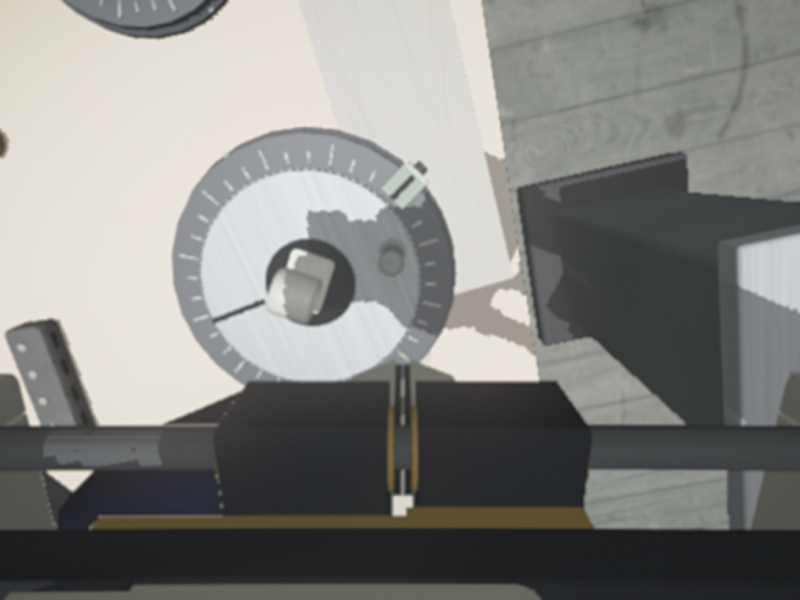

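The wrist view shows the dial (centre near (310,275)), the index line (213,321)–(265,301), the stud top near (392,248) and the clip line (393,200)–(414,178). I'll measure from it.

Run:
```python
from h import *
import pickle
c=pickle.load(open("w1.pkl","rb"))
P=lambda u,v,z: onz(c,(u+.5)/1.5625-.5,(v+.5)/1.5625-.5,z)[:2]
rim=[(201,270),(212,226),(240,190),(285,170),(330,171),(372,192),(418,270),(410,312),(250,368),(214,325)]
q=np.array([P(u,v,32) for u,v in rim])
x=np.linalg.lstsq(np.c_[2*q,np.ones(len(q))],(q**2).sum(1),rcond=None)[0]; C=x[:2]
r=np.sqrt(x[2]+C@C); print(C,r,(np.linalg.norm(q-C,axis=1)-r).round(1))
for k,u,v,z in [("idx_out",213,321,32),("idx_in",265,301,32),("stud",391,248,79),("studfoot",391,268,32),("clip_in",394,200,28),("clip_out",414,178,28)]:
    e=P(u,v,z)-C; print(k,P(u,v,z).round(1),"r %.1f ang %.1f"%(np.hypot(*e),np.degrees(np.arctan2(e[1],e[0]))))
```

```text
[ 483.92819068 -211.68599768] 81.97720122810026 [-1.7 -1.8 -0.2  0.9  1.6  0.7  0.4 -2.9  3.1 -0.3]
idx_out [ 563.7 -199. ] r 80.8 ang 9.1
idx_in [ 520.1 -205.7] r 36.7 ang 9.3
stud [ 415.1 -232.2] r 71.8 ang -163.4
studfoot [ 421.2 -210.1] r 62.8 ang 178.6
clip_in [ 408.3 -257.7] r 88.5 ang -148.7
clip_out [ 391.  -269.6] r 109.5 ang -148.1
```

```bash
python3 -m creep '[{"hand":0,"tx":-0.0138,"ty":-0.0061,"tz":0,"spin":7.6},{"hand":0,"tx":0,"ty":0,"tz":0.05,"spin":0},{"hand":0,"tx":0,"ty":0,"tz":0.05,"spin":0},{"hand":0,"tx":0,"ty":0,"tz":0.04,"spin":0},{"hand":0,"tx":0,"ty":0,"tz":0,"spin":0}]'
python3 - <<'E'
from h import *
D={n:cams.capture(n) for n in("scene","side")}
a=cv2.resize(D["side"]["color"][160:260,160:300,::-1],(800,571),interpolation=cv2.INTER_CUBIC)
cv2.imwrite("pics/s2.png",a)
E
```

```text
time: 3.4
tool_pos: [421.4, -191.2, 98.6]
tcp_rot: [3.135, 0.002, -1.919]
contact_force: [-0.1, -0.2, -0.7]
grip_width: 0.8
finger_force: 0.0
```

View pics/s2.png

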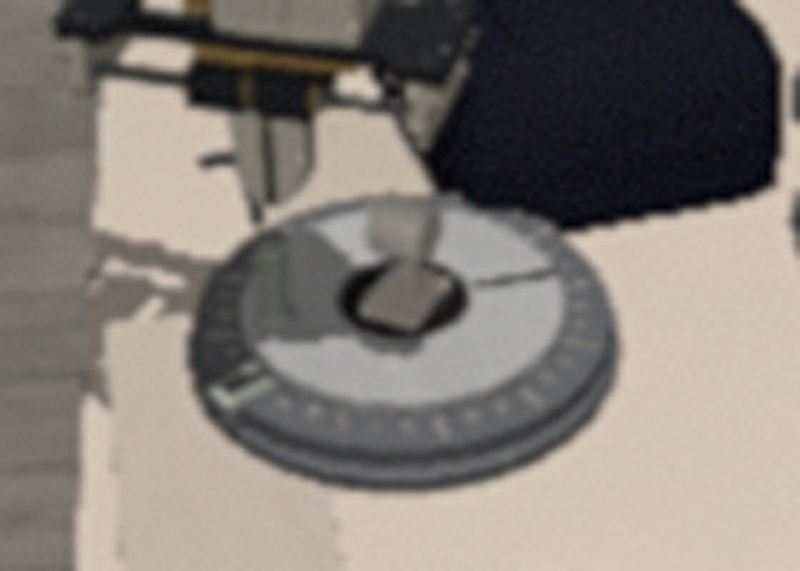

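The side crop shows the closed fingertips at (270,205), behind the stud at (272,250) and clear of it. One gripper end hangs at (425,145), so I'll check its height against the webcam.

Run:
```python
from h import *
c=cams.capture("side")
f=lambda X:((proj(c,X)-[160,160])*800/140).round()
for z in (120,135,150,165): print(z,f([510,-223,z]), f([500,-185,z]), f([523,-260,z]))
print("tip",f([421,-191,84.6]))
```

```text
120 [456. 162.] [428. 121.] [492. 204.]
135 [456. 136.] [428.  95.] [492. 178.]
150 [456. 110.] [427.  69.] [493. 151.]
165 [456.  83.] [427.  43.] [493. 123.]
tip [272. 196.]
```

```bash
python3 -m creep '[{"hand":0,"tx":0,"ty":0,"tz":0.0175,"spin":0},{"hand":0,"tx":0,"ty":0,"tz":0.0175,"spin":0},{"hand":0,"tx":0,"ty":0,"tz":0,"spin":0}]'
python3 -m creep '[{"hand":0,"tx":0.0056,"ty":-0.00024,"tz":0,"spin":-5},{"hand":0,"tx":0.0056,"ty":-0.00024,"tz":0,"spin":-5},{"hand":0,"tx":0.0056,"ty":-0.00024,"tz":0,"spin":-5},{"hand":0,"tx":0.0056,"ty":-0.00024,"tz":0,"spin":-5},{"hand":0,"tx":0,"ty":0,"tz":0,"spin":0}]'
python3 - <<'E'
from h import *
o=get_obs(); p=o["tool_pos"]; e=p[:2]-np.array([483,-214]); print("rho %.1f phi %.1f yaw-90 %.1f"%(np.hypot(*e),np.degrees(np.arctan2(e[1],e[0]))%360,(np.degrees(o["tcp_rot"][2])-90)%360))
E
```

```text
time: 3.92
tool_pos: [423.4, -192.5, 66.6]
tcp_rot: [-3.141, -0.0, -1.921]
contact_force: [-0.6, -0.9, 0.3]
grip_width: 0.4
finger_force: 0.0
time: 4.55
tool_pos: [420.2, -215.0, 67.4]
tcp_rot: [-3.139, -0.002, -1.574]
contact_force: [0.4, 0.2, -0.3]
grip_width: 0.8
finger_force: 0.2
rho 62.8 phi 180.9 yaw-90 179.8
```

```bash
python3 -m creep '[{"hand":0,"tx":0.0056,"ty":-0.00024,"tz":0,"spin":-5},{"hand":0,"tx":0.0056,"ty":-0.00024,"tz":0,"spin":-5},{"hand":0,"tx":0.0056,"ty":-0.00024,"tz":0,"spin":-5},{"hand":0,"tx":0.0056,"ty":-0.00024,"tz":0,"spin":-5},{"hand":0,"tx":0.0056,"ty":-0.00024,"tz":0,"spin":-5}]'
python3 -m creep '[{"hand":0,"tx":0.0056,"ty":-0.00024,"tz":0,"spin":-5},{"hand":0,"tx":0.0056,"ty":-0.00024,"tz":0,"spin":-5},{"hand":0,"tx":0.0056,"ty":-0.00024,"tz":0,"spin":-5},{"hand":0,"tx":0.0056,"ty":-0.00024,"tz":0,"spin":-5},{"hand":0,"tx":0,"ty":0,"tz":0,"spin":0}]'
python3 - <<'E'
from h import *
o=get_obs(); p=o["tool_pos"]; e=p[:2]-np.array([483,-214]); print("rho %.1f phi %.1f yaw-90 %.1f"%(np.hypot(*e),np.degrees(np.arctan2(e[1],e[0]))%360,(np.degrees(o["tcp_rot"][2])-90)%360))
w=cv2.resize(cams.capture("wrist")["color"][:,:,::-1],(400,300)); s=cv2.resize(cams.capture("side")["color"][160:265,160:300,::-1],(400,300))
cv2.imwrite("pics/m3.png",np.hstack([w,s]))
E
```

```text
time: 5.18
tool_pos: [425.5, -241.1, 66.7]
tcp_rot: [-3.141, -0.0, -1.136]
contact_force: [0.6, 3.5, 1.1]
grip_width: 0.4
finger_force: 1.4
time: 5.8
tool_pos: [438.1, -259.8, 66.5]
tcp_rot: [3.142, -0.001, -0.79]
contact_force: [-0.9, -0.1, -0.2]
grip_width: 0.6
finger_force: 0.2
rho 64.1 phi 225.6 yaw-90 224.8
```

View pics/m3.png

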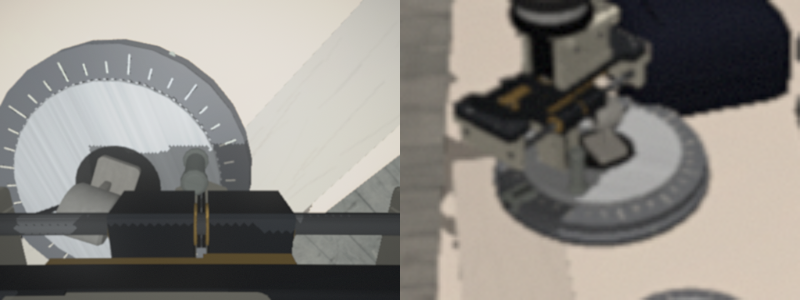

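The left half shows the stud at (196,170), just ahead of the fingertips and moving. The right half shows the fingers against the stud, with the webcam still standing. I'll continue the arc.

```bash
python3 -m creep '[{"hand":0,"tx":0.0056,"ty":-0.00024,"tz":0,"spin":-5},{"hand":0,"tx":0.0056,"ty":-0.00024,"tz":0,"spin":-5},{"hand":0,"tx":0.0056,"ty":-0.00024,"tz":0,"spin":-5},{"hand":0,"tx":0.0056,"ty":-0.00024,"tz":0,"spin":-5},{"hand":0,"tx":0.0056,"ty":-0.00024,"tz":0,"spin":-5}]'
python3 -m creep '[{"hand":0,"tx":0.0056,"ty":-0.00024,"tz":0,"spin":-5},{"hand":0,"tx":0.0056,"ty":-0.00024,"tz":0,"spin":-5},{"hand":0,"tx":0.0056,"ty":-0.00024,"tz":0,"spin":-5},{"hand":0,"tx":0.0056,"ty":-0.00024,"tz":0,"spin":-5},{"hand":0,"tx":0.0056,"ty":-0.00024,"tz":0,"spin":-5}]'
python3 -m creep '[{"hand":0,"tx":0.0056,"ty":-0.00024,"tz":0,"spin":-5},{"hand":0,"tx":0.0056,"ty":-0.00024,"tz":0,"spin":-5},{"hand":0,"tx":0.0056,"ty":-0.00024,"tz":0,"spin":-5},{"hand":0,"tx":0.0056,"ty":-0.00024,"tz":0,"spin":-5},{"hand":0,"tx":0.0056,"ty":-0.00024,"tz":0,"spin":-5}]'
python3 -m creep '[{"hand":0,"tx":0.0056,"ty":-0.00024,"tz":0,"spin":-5},{"hand":0,"tx":0.0056,"ty":-0.00024,"tz":0,"spin":-5},{"hand":0,"tx":0.0056,"ty":-0.00024,"tz":0,"spin":-5},{"hand":0,"tx":0.0056,"ty":-0.00024,"tz":0,"spin":-5},{"hand":0,"tx":0.0056,"ty":-0.00024,"tz":0,"spin":-5}]'
python3 -m creep '[{"hand":0,"tx":0.0056,"ty":-0.00024,"tz":0,"spin":-5},{"hand":0,"tx":0.0056,"ty":-0.00024,"tz":0,"spin":-5},{"hand":0,"tx":0.0056,"ty":-0.00024,"tz":0,"spin":-5},{"hand":0,"tx":0.0056,"ty":-0.00024,"tz":0,"spin":-5},{"hand":0,"tx":0.0056,"ty":-0.00024,"tz":0,"spin":-5}]'
python3 -m creep '[{"hand":0,"tx":0.0056,"ty":-0.00024,"tz":0,"spin":-5},{"hand":0,"tx":0.0056,"ty":-0.00024,"tz":0,"spin":-5},{"hand":0,"tx":0,"ty":0,"tz":0,"spin":0}]'
python3 - <<'E'
from h import *
import pickle
o=get_obs(); p=o["tool_pos"]; e=p[:2]-np.array([483,-214]); print("rho %.1f phi %.1f yaw-90 %.1f"%(np.hypot(*e),np.degrees(np.arctan2(e[1],e[0]))%360,(np.degrees(o["tcp_rot"][2])-90)%360))
D={n:cams.capture(n) for n in("side","scene")}; pickle.dump(D,open("c4.pkl","wb"))
w=cv2.resize(D["side"]["color"][185:250,185:275,::-1],(800,578),interpolation=cv2.INTER_CUBIC)
cv2.imwrite("pics/m4.png",w)
E
```

```text
time: 6.52
tool_pos: [460.8, -274.3, 65.9]
tcp_rot: [-3.141, 0.001, -0.35]
contact_force: [-1.7, 2.7, 1.4]
grip_width: 0.4
finger_force: 1.3
time: 7.15
tool_pos: [488.3, -278.2, 65.9]
tcp_rot: [-3.141, 0.001, 0.086]
contact_force: [-3.1, 1.1, 1.0]
grip_width: 0.9
finger_force: 1.2
time: 7.78
tool_pos: [515.1, -270.5, 66.0]
tcp_rot: [3.141, 0.001, 0.522]
contact_force: [-2.2, -1.4, 0.1]
grip_width: 0.5
finger_force: 1.1
time: 8.4
tool_pos: [536.2, -252.3, 66.2]
tcp_rot: [3.14, 0.001, 0.958]
contact_force: [0.2, -2.3, -0.5]
grip_width: 0.1
finger_force: 1.0
time: 9.02
tool_pos: [547.3, -226.6, 66.4]
tcp_rot: [3.139, 0.002, 1.395]
contact_force: [1.4, -1.9, -0.2]
grip_width: 0.2
finger_force: 1.0
time: 9.4
tool_pos: [547.9, -214.7, 66.2]
tcp_rot: [3.141, 0.001, 1.567]
contact_force: [0.1, 0.7, 0.3]
grip_width: 0.1
finger_force: 0.1
rho 64.9 phi 359.4 yaw-90 359.8
```

View pics/m4.png

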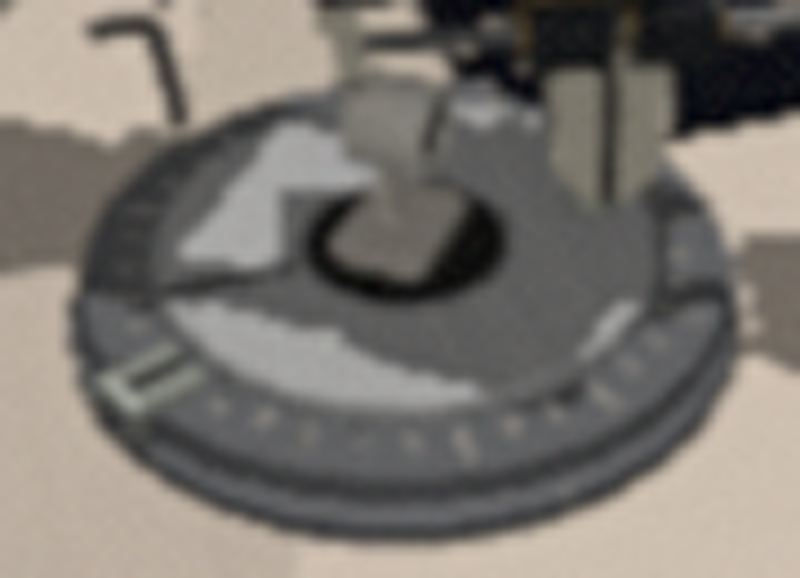

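The index line now runs (163,291)–(292,267) in the side crop, with the clip line at (190,365). I'll compute the angle still to go.

Run:
```python
from h import *
import pickle
c=pickle.load(open("c4.pkl","rb"))["side"]; s=800/90
P=lambda u,v,z: onz(c,u/s-.44+185,v/s-.44+185,z)[:2]
for C in ([482.7,-214.6],[483.5,-213]):
  for k,u,v,z in [("out",163,291,32),("in",292,267,32),("clip_in",190,362,28),("clip_out",143,386,28)]:
    e=P(u,v,z)-C; print(k,"r %.1f ang %.1f"%(np.hypot(*e),np.degrees(np.arctan2(e[1],e[0]))))
a,b=P(163,291,32),P(292,267,32); print("line dir",np.degrees(np.arctan2(*(a-b)[::-1])))
```

```text
out r 80.3 ang -170.2
in r 37.9 ang -171.2
clip_in r 84.9 ang -147.7
clip_out r 102.8 ang -147.4
out r 81.4 ang -169.2
in r 38.9 ang -169.0
clip_in r 86.5 ang -147.1
clip_out r 104.4 ang -146.9
line dir -169.38875691700318
```

```bash
python3 -m creep '[{"hand":0,"tx":0.0056,"ty":-0.00024,"tz":0,"spin":-5},{"hand":0,"tx":0.0056,"ty":-0.00024,"tz":0,"spin":-5},{"hand":0,"tx":0.0056,"ty":-0.00024,"tz":0,"spin":-5},{"hand":0,"tx":0.0034,"ty":-0.00009,"tz":0,"spin":-3},{"hand":0,"tx":0,"ty":0,"tz":0,"spin":0}]'
python3 -m creep '[{"hand":0,"tx":-0.01,"ty":0,"tz":0,"spin":0},{"hand":0,"tx":0,"ty":0,"tz":-0.05,"spin":0},{"hand":0,"tx":0,"ty":0,"tz":-0.06,"spin":0},{"hand":0,"tx":0,"ty":0,"tz":-0.06,"spin":0},{"hand":0,"tx":0,"ty":0,"tz":0,"spin":0}]'
python3 - <<'E'
from h import *
c=cams.capture("wrist"); print(-np.array(c["R"]).T@c["t"])
for n,X in {"ctr":[483,-214,32],"clip":[411,-259,28],"idxend":[483-84*.9,-214-84*.45,32]}.items(): print(n,proj(c,X))
E
```

```text
time: 10.12
tool_pos: [544.9, -194.9, 65.9]
tcp_rot: [3.141, 0.001, 1.881]
contact_force: [1.7, 0.1, 0.0]
grip_width: 0.5
finger_force: 0.6
time: 10.75
tool_pos: [549.6, -206.0, 241.2]
tcp_rot: [3.135, 0.008, 1.881]
contact_force: [-0.0, -0.7, -0.4]
grip_width: -0.0
finger_force: 0.0
[ 524.40459427 -132.85204522  385.36559367]
ctr [199.19756577 160.60275473]
clip [130.79274158 177.48268184]
idxend [127.57608201 171.6019487 ]
```

Run:
```python
from h import *
import pickle
c=cams.capture("wrist"); pickle.dump(c,open("w5.pkl","wb"))
cv2.imwrite("pics/w5.png",cv2.resize(c["color"][110:230,105:265,::-1],(800,600),interpolation=cv2.INTER_CUBIC))
```

```text
(no output)
```

View pics/w5.png

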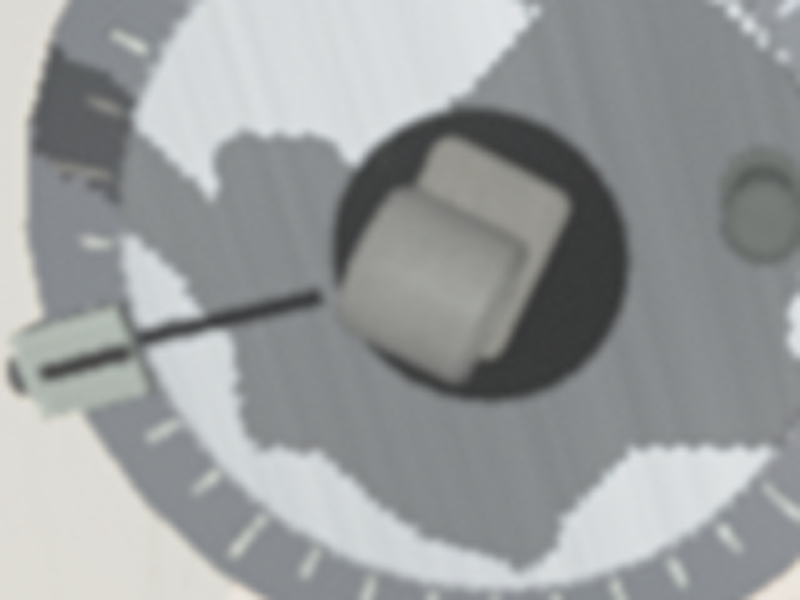

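The index line runs (318,296)–(138,340), and the clip line (128,352)–(42,374) is only slightly further round. I'll compute the small remaining angle from the dark pixels.

```bash
cat > gap.py <<'E'
from h import *
def lines(c,off,regs,C):
    g=cv2.resize(cv2.cvtColor(c["color"],cv2.COLOR_RGB2GRAY)[off[1]:off[1]+120,off[0]:off[0]+160],(800,600),interpolation=cv2.INTER_CUBIC).astype(float)
    P=lambda u,v,z: onz(c,(u+.5)/5-.5+off[0],(v+.5)/5-.5+off[1],z)[:2]
    # centre from the dial rim is given by C; each column: darkness-weighted row
    out={}
    for k,(u0,u1,va,vb,h,z) in regs.items():
        pts=[]
        for u in range(u0,u1,6):
            vc=va+(vb-va)*(u-u0)/(u1-u0); vs=np.arange(int(vc-h),int(vc+h)); col=g[vs,u]; w=np.clip(np.median(col)-20-col,0,None)
            if w.sum()>0: pts.append(P(u,(w*vs).sum()/w.sum(),z))
        p=np.array(pts); e=p-C; a=np.degrees(np.arctan2(e[:,1],e[:,0]))
        vx,vy,x,y=cv2.fitLine(p.astype(np.float32),cv2.DIST_HUBER,0,.01,.01).ravel(); d=np.degrees(np.arctan2(vy,vx))
        print(k,len(p),"r %.0f..%.0f"%(np.hypot(*e.T).min(),np.hypot(*e.T).max()),"ang %.2f sd %.2f"%(np.median(a),a.std()),"first/last %.1f %.1f"%(a[0],a[-1]),"dir %.1f"%d)
        out[k]=p
    return out
E
python3 - <<'E'
from gap import *
import pickle
c=pickle.load(open("w5.pkl","rb"))
P=lambda u,v,z: onz(c,(u+.5)/5-.5+105,(v+.5)/5-.5+110,z)[:2]
def fit(q):
    q=np.array(q);x=np.linalg.lstsq(np.c_[2*q,np.ones(len(q))],(q**2).sum(1),rcond=None)[0];r=np.sqrt(x[2]+x[:2]@x[:2]);print(x[:2].round(1),r.round(1),(np.linalg.norm(q-x[:2],axis=1)-r).round(1));return x[:2]
C=fit([P(u,v,32) for u,v in [(185,30),(145,95),(122,170),(120,235),(150,375),(190,440),(250,500),(330,553),(420,582),(520,588)]])
C2=fit([P(u,v,32) for u,v in [(335,230),(350,180),(400,127),(480,107),(560,130),(610,185),(628,260),(610,330),(560,380),(490,400)]])
print("lit stud top",P(765,218,79))
for X in (C,C2): lines(c,(105,110),{"idx":(150,312,337,297,22,32),"clip":(48,124,372,353,14,28)},X)
E
```

```text
[ 480.6 -215.4] 79.0 [-0.2  0.1  0.2 -0.3  0.4  0.2 -0.4 -0.1 -0.2  0.3]
[ 483.1 -211.8] 33.7 [-0.1 -0.1 -0.1 -0.2  0.5  0.2 -0.4 -0.2 -0.1  0.4]
lit stud top [ 539.49068078 -176.76253366]
idx 27 r 38..76 ang -150.50 sd 0.29 first/last -150.0 -151.0 dir 30.8
clip 13 r 86..104 ang -147.95 sd 0.06 first/last -148.0 -147.9 dir 32.9
idx 27 r 42..80 ang -148.57 sd 0.15 first/last -148.6 -148.3 dir 30.8
clip 13 r 90..108 ang -146.93 sd 0.06 first/last -147.0 -146.8 dir 32.9
```

The index is short by about 2.1° (the line directions differ by 2.1°, and the angles by 1.6–2.5°). I'll go back down and nudge it.

```bash
python3 -m creep '[{"hand":0,"tx":0,"ty":0,"tz":0.06,"spin":0},{"hand":0,"tx":0,"ty":0,"tz":0.06,"spin":0},{"hand":0,"tx":0,"ty":0,"tz":0.05,"spin":0},{"hand":0,"tx":0,"ty":0,"tz":0,"spin":0},{"hand":0,"tx":0.008,"ty":0,"tz":0,"spin":0}]'
python3 -m creep '[{"hand":0,"tx":0,"ty":0,"tz":0,"spin":0},{"hand":0,"tx":0,"ty":0,"tz":0,"spin":0}]'
python3 - <<'E'
from h import *
o=get_obs(); y=o["tcp_rot"][2]; d=np.array([544.9,-194.9])-o["tool_pos"][:2]; print("to earlier contact pose, tool x %.1f y %.1f"%(d@[np.cos(y),np.sin(y)],d@[np.sin(y),-np.cos(y)]))
E
```

```text
time: 11.48
tool_pos: [545.7, -197.2, 66.6]
tcp_rot: [3.141, 0.001, 1.882]
contact_force: [0.2, 1.2, 0.7]
grip_width: 0.1
finger_force: 0.0
time: 11.72
tool_pos: [546.0, -196.9, 67.5]
tcp_rot: [3.139, 0.002, 1.883]
contact_force: [-0.4, -0.3, -0.5]
grip_width: 0.5
finger_force: 0.0
to earlier contact pose, tool x 2.3 y -0.5
```

```bash
python3 -m creep '[{"hand":0,"tx":0.0021,"ty":0,"tz":0,"spin":0},{"hand":0,"tx":0.0012,"ty":0,"tz":0,"spin":-1},{"hand":0,"tx":0.0012,"ty":0,"tz":0,"spin":-1},{"hand":0,"tx":0,"ty":0,"tz":0,"spin":0},{"hand":0,"tx":0,"ty":0,"tz":0,"spin":0}]'
python3 -c 'from h import *
print([get_obs()["tool_pos"].round(1)])'
python3 -m creep '[{"hand":0,"tx":-0.012,"ty":0,"tz":0,"spin":0},{"hand":0,"tx":0,"ty":0,"tz":-0.05,"spin":0},{"hand":0,"tx":0,"ty":0,"tz":-0.06,"spin":0},{"hand":0,"tx":0,"ty":0,"tz":-0.06,"spin":0},{"hand":0,"tx":0,"ty":0,"tz":0,"spin":0}]'
python3 -m creep '[{"hand":0,"tx":0,"ty":0,"tz":0,"spin":0},{"hand":0,"tx":0,"ty":0,"tz":0,"spin":0}]'
python3 - <<'E'
from gap import *
import pickle
c=cams.capture("wrist"); pickle.dump(c,open("w6.pkl","wb"))
cv2.imwrite("pics/w6.png",cv2.resize(c["color"][110:230,105:265,::-1],(800,600),interpolation=cv2.INTER_CUBIC))
E
```

```text
time: 12.35
tool_pos: [544.0, -192.5, 65.8]
tcp_rot: [3.141, 0.0, 1.917]
contact_force: [2.1, -1.2, 1.2]
grip_width: 0.4
finger_force: 1.0
[array([ 544. , -192.5,   65.8])]
time: 12.98
tool_pos: [549.7, -205.1, 240.9]
tcp_rot: [3.135, 0.007, 1.917]
contact_force: [-0.2, 0.0, -0.7]
grip_width: 0.4
finger_force: 0.0
time: 13.22
tool_pos: [547.0, -203.5, 233.7]
tcp_rot: [-3.139, -0.003, 1.917]
contact_force: [-0.7, -0.0, -0.2]
grip_width: 0.7
finger_force: 0.0
```

View pics/w6.png

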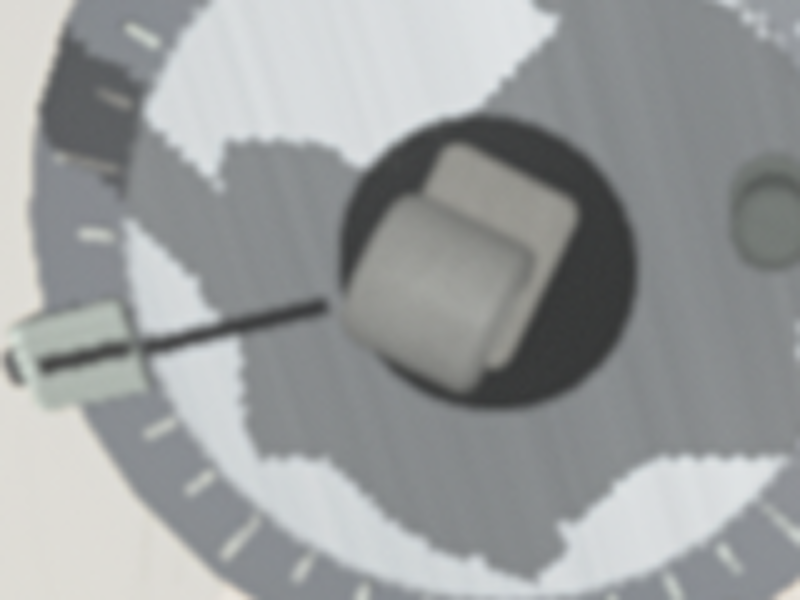

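The webcam is still in place. The index line now runs (325,305)–(145,348) and the clip line (128,348)–(42,367). I'll check the angle numerically.

Run:
```python
from gap import *
import pickle
c=pickle.load(open("w6.pkl","rb"))
P=lambda u,v,z: onz(c,(u+.5)/5-.5+105,(v+.5)/5-.5+110,z)[:2]
q=np.array([P(u,v,32) for u,v in [(205,20),(150,100),(130,165),(126,230),(150,375),(190,440),(250,505),(330,560)]])
x=np.linalg.lstsq(np.c_[2*q,np.ones(len(q))],(q**2).sum(1),rcond=None)[0];C=x[:2];print(C,np.sqrt(x[2]+C@C))
C2=P(490,263,32); print(C2)
for X in (C,C2): L=lines(c,(105,110),{"idx":(155,320,346,306,22,32),"clip":(46,124,366,349,14,28)},X)
i,k=L["idx"],L["clip"]
vx,vy,x0,y0=cv2.fitLine(i.astype(np.float32),2,0,.01,.01).ravel()
e=k-[x0,y0]; print("clip line off the index line extended, mm",(e@[-vy,vx]).round(1))
```

```text
[ 479.77977119 -215.77473832] 78.08495905425777
[ 483.06108344 -211.40457466]
idx 28 r 36..75 ang -147.98 sd 0.28 first/last -147.6 -148.5 dir 33.2
clip 13 r 85..103 ang -147.86 sd 0.06 first/last -147.9 -147.9 dir 32.4
idx 28 r 41..80 ang -146.06 sd 0.19 first/last -146.2 -145.7 dir 33.2
clip 13 r 91..108 ang -146.75 sd 0.06 first/last -146.8 -146.6 dir 32.4
clip line off the index line extended, mm [0.9 0.9 0.9 0.8 0.7 0.6 0.8 0.7 0.6 0.8 0.9 0.7 0.6]
```

```bash
python3 -c 'from plant import close_job; print(close_job())'
```

```text
the job is handed in; nothing more can be done
None
```

I pushed the dial round by its stud until the index line met the marker clip's line, to within about half a degree by my last measurement (under 1 mm off). The webcam is still standing on the dial, the arm is raised clear, and the job is handed in at about 13 s.

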